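Put the wrench sockets back on their rail in order of size

TASK

Put the four loose wrench sockets back on the socket rail, between the largest and the smallest, which already stand at its two ends and must stay on their studs, so that the row steps down in size from the largest to the smallest. Push each one fully home on its own stud, mouth up, and let go of it.

Things in the scene. Friction and masses are not known exactly. Their poses are not given: they have to be found in the camera images.
- socket_red_mid (a point): loose wrench socket, an upright steel cylinder in a red sleeve with a hexagonal mouth on top, 40 mm in diameter, 46 mm high (the biggest of the four loose ones); stands on the bench on its drive end. The point is its centre, 23 mm above its foot. Its foot has a 15 mm bore that goes over a clip's stud
- socket_yellow_mid (a point): loose wrench socket, an upright steel cylinder in a yellow sleeve with a hexagonal mouth on top, 35 mm in diameter, 42 mm high (second biggest of the four); stands on the bench on its drive end. The point is its centre, 21 mm above its foot. Its foot has a 15 mm bore that goes over a clip's stud
- socket_green_mid (a point): loose wrench socket, an upright steel cylinder in a green sleeve with a hexagonal mouth on top, 30 mm in diameter, 38 mm high (third biggest of the four); stands on the bench on its drive end. The point is its centre, 19 mm above its foot. Its foot has a 15 mm bore that goes over a clip's stud
- socket_blue_mid (a point): loose wrench socket, an upright steel cylinder in a blue sleeve with a hexagonal mouth on top, 25 mm in diameter, 34 mm high (the least of the four); stands on the bench on its drive end. The point is its centre, 17 mm above its foot. Its foot has a 15 mm bore that goes over a clip's stud
- socket_largest_mid (a point): the largest socket, black sleeve, 46 mm in diameter, 50 mm high, already seated loosely on the stud at one end of the rail (which end varies); the point is its centre, 25 mm above its foot, 37 mm above the bench. To be left there
- socket_smallest_mid (a point): the smallest socket, white sleeve, 21 mm in diameter, 30 mm high, already seated loosely on the stud at the other end of the rail; the point is its centre, 15 mm above its foot, 27 mm above the bench. To be left there
- clip_a_seat (a point): empty clip on the socket rail: black shoe with a steel stud, 16 mm high, 10 mm thick, tapering to a 4 mm tip. The point: middle of the shoe's flat top (32 x 26 mm), where the foot rests, 12 mm above the bench; z up the stud, y along the rail. At one end of the four; the order along the rail is a, b, c, d, 49 to 61 mm apart; the end studs with the seated sockets lie 52 to 58 mm beyond a and d.
- clip_b_seat (a point): empty clip on the socket rail: black shoe with a steel stud, 16 mm high, 10 mm thick, tapering to a 4 mm tip. The point: middle of the shoe's flat top (32 x 26 mm), where the foot rests, 12 mm above the bench; z up the stud, y along the rail. Between clips a and c.
- clip_c_seat (a point): empty clip on the socket rail: black shoe with a steel stud, 16 mm high, 10 mm thick, tapering to a 4 mm tip. The point: middle of the shoe's flat top (32 x 26 mm), where the foot rests, 12 mm above the bench; z up the stud, y along the rail. Between clips b and d.
- clip_d_seat (a point): empty clip on the socket rail: black shoe with a steel stud, 16 mm high, 10 mm thick, tapering to a 4 mm tip. The point: middle of the shoe's flat top (32 x 26 mm), where the foot rests, 12 mm above the bench; z up the stud, y along the rail. At the other end of the four, an end stud beyond it. The fixed aluminium rail is 322 x 34 mm.

How it is judged:
By the outcome, as a careful person would: the job done as asked, in the order asked, and still so for the second after the job is handed in, with the robot touching nothing.
It also fails if it takes over 99 s, if anything falls off the work surface, if the arm or the gripper's body presses on something with over 40 N, if the wrist force passes 120 N, or if a joint passes its speed limit or range.

ROBOT

A 6-joint arm with a two-finger parallel gripper is mounted at the origin on a cart in front of the work surface, level with it; the furniture and walls round the work are solid. World frame = base frame: x ahead of the robot, y to its left, z up, the work surface at z = 0. Lengths are in m, angles in rad, forces in N, time in s.
With the tool pointing down it reaches from about 0.35 to 0.975 m from the base axis. Payload 4.9 kg.
Tool frame: the origin (TCP) lies at the very end of the fingers, on their centre line; the grasp point (between the pads) lies behind it (ctrl.grasp_offset is the z of the grasp point in the tool frame, in m); z points along the fingers, y is the line along which they close (so a half turn about z gives the same grasp; the last joint's range is limited). The gripper opens to 85 mm and grips with 20 to 120 N. Pads are 22 mm wide; open, the fingers measure 114 mm over their backs; the gripper's body (76 mm by 85 mm) begins 54 mm behind the grasp point. The pads swing forward as they close: fully open they stand 13 mm farther back than shut.
Start: joints at [1.179, 0.053, 1.613, -0, 1.476, -0.119], TCP at [0.168, 0.602, 0.231] pointing down, gripper open.
Joint ranges: [-3.01, 3.01], [-1.01, 2.22], [0.06, 2.58], [-1.02, 4.17], [0.09, 2.62], [-3.14, 3.14]. Speed limits (rad/s): [2.57, 2.57, 3.14, 3.14, 3.14, 3.14].

INTERFACE

Orientations are given as a rotation vector (axis times angle).
In Python, from plant import ctrl, vision, job gives the robot as it stands.
- The arm moves only by the tool play_rows, never from a script. Its argument "plan" is a list of rows, each a list of 7 numbers: the shift along the tool's x, y, z in cm, then the turn, a rotation vector about the tool's x, y, z in degrees, then the finger opening in cm, from 0 to 8.54. In form: [[dx, dy, dz, ax, ay, az, jaw], ...]. A call has exactly 8 rows; each row is the pose to reach, as a shift and turn from the pose commanded when the call began, along the tool's axes at that moment; what a row does not reach only later rows make up. A row lasts 1/12 s, in which the tool goes at most 41.7 mm and 7.16 degrees, less where a joint would pass 70% of its speed; a pose out of reach is approached as far as the arm can. A call with a gripper value outside its range is refused whole. The fingers move at their own pace and stop on an object; the grip force is fixed at half the most. Time passes only in rows, so rows that repeat a pose let the fingers close, or fill a call up. It gives the time, the measured TCP pose, the force, the opening and the grip force at its end, in the units of the state.
- ctrl.read_state(): the state, without advancing time (a new reading comes with each control period).
- vision.snapshot(name): name is "side" or "top" or "wrist"; returns the picture (480x640x3 uint8, red, green, blue); there is no depth.
- vision.get_calibration(name): a dict with "fx", "fy", "cx", "cy" (pixels), "dist_coeffs" ([k1, k2, p1, p2, k3] as OpenCV has them; the pictures are not rectified), "position" and "orientation" of the camera in the world. Camera axes: x right, y up, looking along -z (the intrinsics and any distortion apply to the point x, -y, -z); pixel columns grow to the right and rows downward; lengths in m; the calibration is good to about 2 mm. A picture is of the moment at which its call begins: read the wrist's pose just before it. get_calibration takes no time and is no camera call; for the wrist camera it gives the pose at the moment of the call.
- job.finish_job(): hands the job in; it is judged then, once.
The state is a dict: "time": time; "joint_pos": joint angles; "joint_vel": joint speeds; "effort": joint torques, N m; "ee_pos": TCP position; "ee_rot": TCP orientation; "force": force on the tool from outside, world axes, zero at the start; "moment": the same for the moment, N m; "finger_gap": finger opening in m; "grasp_force": force on a finger pad.
Only numpy, scipy, OpenCV 4.12 (cv2) and the standard library are available. Lean on these libraries where they do the work, as an engineer would, in place of code of your own. Each camera call takes 0.05 s, during which the arm holds its last target. There are 200 camera calls.

## Working session

There is one attempt and no reset: what is moved stays moved. The work goes in short steps, Python scripts to look and compute and a tool call to move; the robot and the scene stay as the last step left them, time stands still between calls to the robot, and variables do not carry over. Pictures are saved under pics/ and viewed, at most 14 in all, crops included, and the job is handed in when it is done.

Besides the shell and the picture viewer there is one more tool, called after "Request:" as name(argument=value, ...) on one line, values as JSON. play_rows: Moves the arm, as the interface text tells. Its arguments: {"type":"object","properties":{"plan":{"type":"array","items":{"type":"array","items":{"type":"number"}}}},"required":["plan"]}

```bash
mkdir -p pics; ls
python3 - <<'E'
from plant import ctrl, vision, job
import cv2
s=ctrl.read_state();print(s['time'],s['ee_pos'],s['ee_rot'],s['finger_gap'],ctrl.grasp_offset)
for n in("top","side"):
    im=vision.snapshot(n);cv2.imwrite(f'pics/{n}0.png',im[:,:,::-1]);print(n,vision.get_calibration(n))
print(vision.get_calibration('wrist'))
E
```

```text
pics
0.0 [0.16819757 0.6012972  0.23005642] [-0.42721933 -3.11189262  0.00313521] 0.08509408076986356 -0.0187
top {'fx': 435.120748028648, 'fy': 435.120748028648, 'cx': 325.4598622309061, 'cy': 237.7039012143448, 'dist_coeffs': array([-0.05531752,  0.        ,  0.        ,  0.        ,  0.        ]), 'position': array([ 5.02695986e-01, -9.47267639e-04,  9.76758118e-01]), 'orientation': array([ 0.07974979, -0.05082461, -1.57589301])}
side {'fx': 436.09068341462705, 'fy': 436.09068341462705, 'cx': 322.08783101489144, 'cy': 239.7457073908789, 'dist_coeffs': array([0.01330647, 0.        , 0.        , 0.        , 0.        ]), 'position': array([0.28956425, 0.74765994, 0.51793855]), 'orientation': array([ 0.22225686, -1.41323452, -2.43264254])}
{'fx': 388.49119520095866, 'fy': 388.49119520095866, 'cx': 318.0709778235679, 'cy': 240.13845672581832, 'dist_coeffs': array([-0.03989517,  0.        ,  0.        ,  0.        ,  0.        ]), 'position': array([0.09348633, 0.6228038 , 0.37287649]), 'orientation': array([-0.26507974, -0.19904341,  1.28769751])}
```

View pics/top0.png

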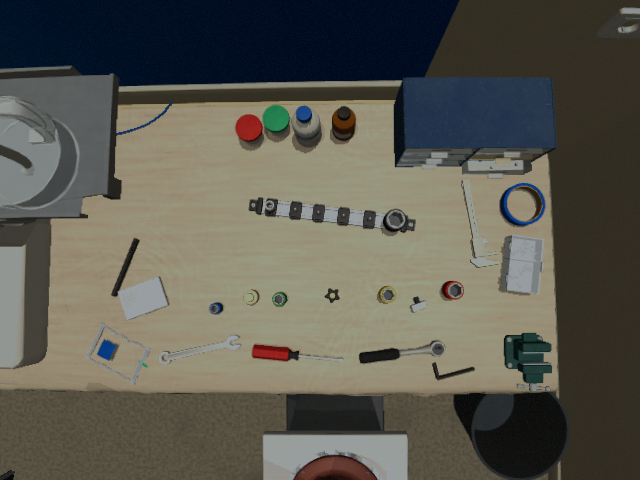

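View pics/side0.png

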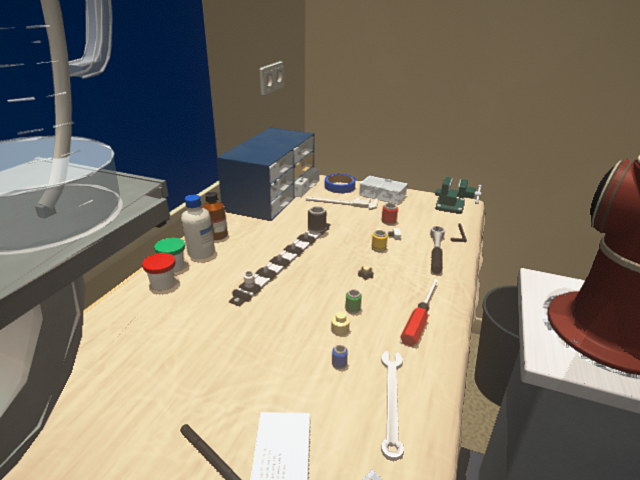

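Top view: rail from (255,206) to (410,225), with the white socket at the left (270,206) and the black one at the right (396,220). The loose sockets are blue (215,308), green (279,299), yellow (387,295) and red (453,290). The pale yellow thing at (250,297) is clutter.

```bash
python3 - <<'E'
import cv2
im=cv2.imread('pics/top0.png')[185:320,205:470]
cv2.imwrite('pics/c1.png',cv2.resize(im,(795,405),interpolation=cv2.INTER_CUBIC))
E
cat > h.py <<'E'
import numpy as np,cv2
from plant import ctrl,vision,job
from scipy.spatial.transform import Rotation as R
def ray(c,px):
    K=np.array([[c['fx'],0,c['cx']],[0,c['fy'],c['cy']],[0,0,1]])
    u=cv2.undistortPoints(np.array(px,float).reshape(-1,1,2),K,c['dist_coeffs']).reshape(-1,2)
    d=np.c_[u[:,0],-u[:,1],-np.ones(len(u))]
    return R.from_rotvec(c['orientation']).apply(d)
def hit(c,px,z):
    d=ray(c,px);p=c['position'];z=np.broadcast_to(z,len(d))
    return p+d*((z-p[2])/d[:,2])[:,None]
def proj(c,P):
    q=R.from_rotvec(c['orientation']).inv().apply(np.atleast_2d(P)-c['position'])*[1,-1,-1]
    K=np.array([[c['fx'],0,c['cx']],[0,c['fy'],c['cy']],[0,0,1]])
    return cv2.projectPoints(q,np.zeros(3),np.zeros(3),K,c['dist_coeffs'])[0].reshape(-1,2)
def rel(x,y,z,yaw=None):
    """shift (cm, tool axes) and turn (deg) from the present pose to TCP x,y,z, pointing down with tool y along yaw (deg)"""
    s=ctrl.read_state();r=R.from_rotvec(s['ee_rot']);
    sh=r.inv().apply(np.array([x,y,z])-s['ee_pos'])*100
    a=np.zeros(3)
    if yaw is not None:
        best=None
        for k in(0,180):
            t=np.radians(yaw+k);Y=np.array([np.cos(t),np.sin(t),0]);Z=np.array([0,0,-1.]);X=np.cross(Y,Z)
            v=(r.inv()*R.from_matrix(np.c_[X,Y,Z])).as_rotvec(degrees=True)
            if best is None or np.linalg.norm(v)<np.linalg.norm(best):best=v
        a=best
    print('shift',sh.round(2),'turn',a.round(2))
E
python3 -c "
from h import *
c=vision.get_calibration('top')
print(hit(c,[(215,308),(279,299),(387,295),(453,290),(270,206),(296,211),(318,213),(343,216),(369,219),(396,220)],[.034,.038,.042,.046,.04,.02,.02,.02,.02,.06]).round(3))
s=ctrl.read_state();print(R.from_rotvec(s['ee_rot']).as_matrix().round(2))"
```

```text
[[ 0.43   0.256  0.034]
 [ 0.449  0.117  0.038]
 [ 0.457 -0.114  0.042]
 [ 0.467 -0.255  0.046]
 [ 0.651  0.137  0.04 ]
 [ 0.642  0.082  0.02 ]
 [ 0.638  0.033  0.02 ]
 [ 0.63  -0.023  0.02 ]
 [ 0.623 -0.08   0.02 ]
 [ 0.616 -0.134  0.06 ]]
[[-0.96  0.27 -0.  ]
 [ 0.27  0.96 -0.  ]
 [ 0.   -0.   -1.  ]]
```

View pics/c1.png

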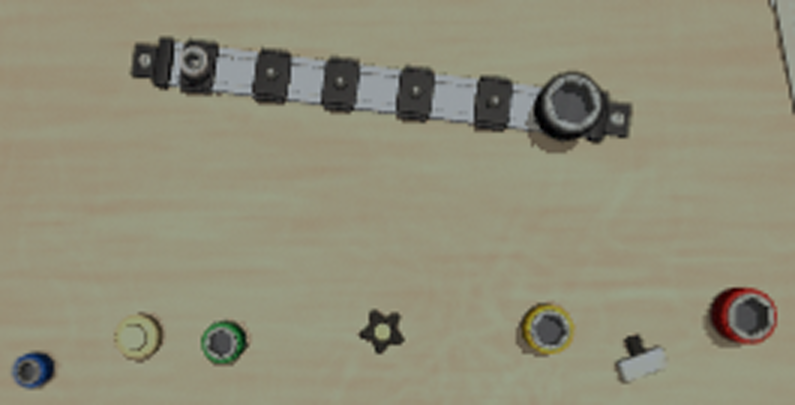

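Enlarged crop (3x, offset 205,185): mouths are blue (29,369), green (221,341), yellow (549,329) and red (750,315). Stud tips are (271,71), (341,82), (416,91) and (494,100). From the black end the order is red, yellow, green, blue.

```bash
python3 -c "
from h import *
c=vision.get_calibration('top')
px=np.array([(29,369),(221,341),(549,329),(750,315),(271,71),(341,82),(416,91),(494,100)])/3+[205-.33,185-.33]
P=hit(c,px,[.034,.038,.042,.046]+[.028]*4);print(P.round(4))
d=P[4]-P[7];yaw=np.degrees(np.arctan2(d[1],d[0]));print(yaw)
rel(P[0,0],P[0,1],.15,yaw-90)
"
```

```text
[[ 0.4308  0.2578  0.034 ]
 [ 0.4509  0.1181  0.038 ]
 [ 0.4585 -0.1159  0.042 ]
 [ 0.4675 -0.2582  0.046 ]
 [ 0.6472  0.0831  0.028 ]
 [ 0.6386  0.0317  0.028 ]
 [ 0.6315 -0.0232  0.028 ]
 [ 0.6245 -0.0802  0.028 ]]
82.07714457236669
shift [-34.55 -25.99   8.06] turn [-1.000e-01  6.000e-02  8.229e+01]
```

Request:
play_rows(plan=[[-4, -3, 1, 0, 0, 7, 8.5], [-8, -6, 2, 0, 0, 14, 8.5], [-11.5, -8.7, 2.7, 0, 0, 21, 8.5], [-15, -11.2, 3.5, 0, 0, 28, 8.5], [-18, -13.6, 4.2, 0, 0, 35, 8.5], [-21, -16, 5, 0, 0, 42, 8.5], [-24, -18, 5.6, 0, 0, 49, 8.5], [-27, -20.3, 6.3, 0, 0, 56, 8.5]])

```text
time: 0.77
ee_pos: [0.3681, 0.3399, 0.1695]
ee_rot: [-1.846, -2.542, 0.0]
force: [1.1, 1.1, 0.1]
finger_gap: 0.0852
grasp_force: 0.0
```

```bash
python3 -c "
from h import *
rel(.4308,.2578,.15,-7.9)
"
```

```text
shift [-9.75  3.42  1.95] turn [-1.000e-02  1.000e-02  2.594e+01]
```

Request:
play_rows(plan=[[-2.5, 0.9, 0.5, 0, 0, 6, 8.5], [-5, 1.8, 1, 0, 0, 12, 8.5], [-7.5, 2.7, 1.5, 0, 0, 18, 8.5], [-9.5, 3.4, 1.9, 0, 0, 24, 8.5], [-9.5, 3.4, 1.9, 0, 0, 25.9, 8.5], [-9.5, 3.4, 1.9, 0, 0, 25.9, 8.5], [-9.5, 3.4, 1.9, 0, 0, 25.9, 8.5], [-9.5, 3.4, 1.9, 0, 0, 25.9, 8.5]])

```text
time: 1.43
ee_pos: [0.4294, 0.2626, 0.1511]
ee_rot: [-2.361, -2.072, 0.0]
force: [0.3, -0.4, -1.0]
finger_gap: 0.085
grasp_force: 0.0
```

```bash
python3 -c "
from h import *
c=vision.get_calibration('wrist');im=vision.snapshot('wrist');cv2.imwrite('pics/w1.png',im[:,:,::-1])
rel(.4308,.2578,.15,-7.9);print(proj(c,[[.4308,.2578,.034],[.4308,.2578,0]]),c['position'],ctrl.read_state()['ee_pos'])
"
```

```text
shift [-0.47  0.21  0.12] turn [-0.   -0.    0.46]
[[320.69818464 239.87754609]
 [320.42641991 226.74528334]] [0.43969129 0.33999453 0.29375034] [0.42937419 0.26271626 0.15120745]
```

View pics/w1.png

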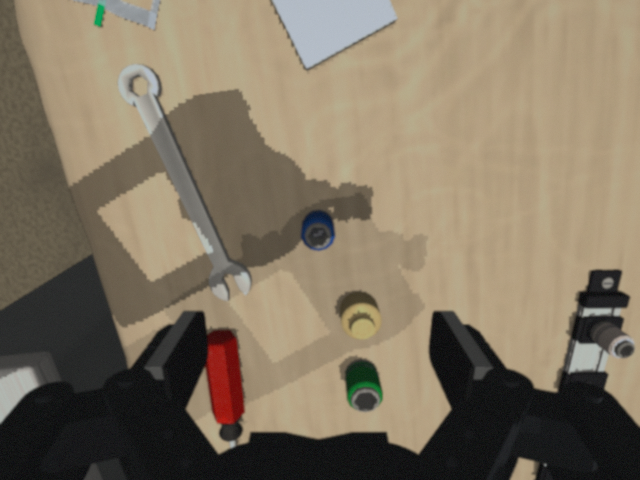

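Wrist view: blue mouth at (319,236), within 4 px of the prediction. I'm descending and grasping.

Request:
play_rows(plan=[[-0.3, 0.15, 3.5, 0, 0, 0.5, 5.5], [-0.3, 0.15, 7, 0, 0, 0.5, 5.5], [-0.3, 0.15, 10, 0, 0, 0.5, 5.5], [-0.3, 0.15, 12.5, 0, 0, 0.5, 5.5], [-0.3, 0.15, 14.1, 0, 0, 0.5, 5.5], [-0.3, 0.15, 14.1, 0, 0, 0.5, 5.5], [-0.3, 0.15, 14.1, 0, 0, 0.5, 1.5], [-0.3, 0.15, 14.1, 0, 0, 0.5, 1.5]])

```text
time: 2.15
ee_pos: [0.4317, 0.2599, 0.0116]
ee_rot: [2.37, 2.061, 0.003]
force: [-0.6, 0.7, 0.4]
finger_gap: 0.0319
grasp_force: 0.0
```

Request:
play_rows(plan=[[0, 0, 0, 0, 0, 0, 1.5], [0, 0, 0, 0, 0, 0, 1.5], [0, 0, 0, 0, 0, 0, 1.5], [0, 0, 0, 0, 0, 0, 1.5], [0, 0, -2, 0, 0, 0, 1.5], [0, 0, -5, 0, 0, 0, 1.5], [0, 0, -8.5, 0, 0, 0, 1.5], [0, 0, -11, 0, 0, 0, 1.5]])

```text
time: 2.82
ee_pos: [0.4314, 0.2592, 0.1229]
ee_rot: [2.371, 2.06, 0.003]
force: [1.1, 0.4, -0.0]
finger_gap: 0.0229
grasp_force: 59.1
```

```bash
python3 -c "
from h import *
rel(.6472,.0831,.11,-7.9)
"
```

```text
shift [-14.43  23.83   1.32] turn [ 0.12 -0.06 -0.13]
```

Request:
play_rows(plan=[[-2, 3.4, 0, 0, 0, 0, 1.5], [-4, 6.8, 0, 0, 0, 0, 1.5], [-6, 10.2, 0, 0, 0, 0, 1.5], [-8, 13.6, 0.3, 0, 0, 0, 1.5], [-10, 17, 0.6, 0, 0, 0, 1.5], [-12, 20, 1, 0, 0, 0, 1.5], [-13.8, 22.8, 1.3, 0, 0, 0, 1.5], [-14.4, 23.8, 1.3, 0, 0, 0, 1.5]])

```text
time: 3.48
ee_pos: [0.6486, 0.0797, 0.1065]
ee_rot: [2.374, 2.056, -0.001]
force: [-0.7, -0.9, -0.8]
finger_gap: 0.0228
grasp_force: 59.2
```

Request:
play_rows(plan=[[0, 0, 0, 0, 0, 0, 1.5], [0, 0, 0, 0, 0, 0, 1.5], [0, 0, 0, 0, 0, 0, 1.5], [0, 0, 0, 0, 0, 0, 1.5], [0, 0, 0, 0, 0, 0, 1.5], [0, 0, 0, 0, 0, 0, 1.5], [0, 0, 0, 0, 0, 0, 1.5], [0, 0, 0, 0, 0, 0, 1.5]])

```text
time: 4.15
ee_pos: [0.6461, 0.0837, 0.1073]
ee_rot: [2.371, 2.061, 0.0]
force: [0.7, -0.2, -1.0]
finger_gap: 0.0228
grasp_force: 59.2
```

```bash
python3 -c "
from h import *
c=vision.get_calibration('wrist');im=vision.snapshot('wrist');cv2.imwrite('pics/w2.png',im[:,:,::-1])
rel(.6472,.0831,.11,-7.9);p=ctrl.read_state()['ee_pos'];print(p,c['position'])
print(proj(c,[[.6472,.0831,.028],[.6386,.0317,.028],p,p-[0,0,.01]]))
"
```

```text
shift [-0.03  0.1  -0.27] turn [ 0.01 -0.   -0.11]
[0.64624586 0.08352933 0.10729599] [0.6571513  0.16098452 0.25002385]
[[319.54464683 252.25531787]
 [317.30907219 328.06815642]
 [317.84883078 315.79196449]
 [317.85544295 304.59825652]]
```

View pics/w2.png

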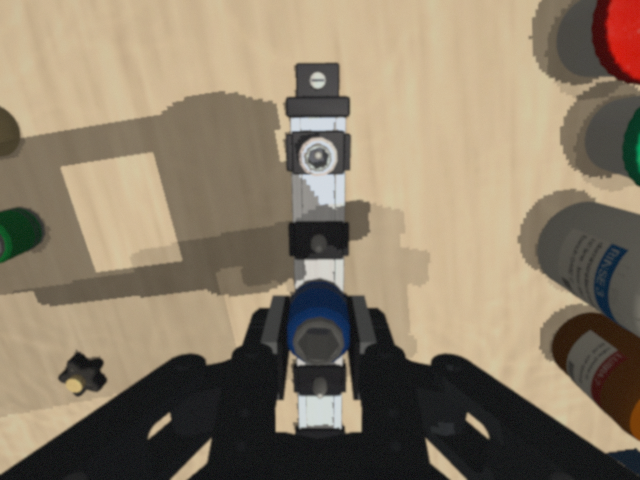

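Wrist view: stud tip about (319,244), shoe from row 222 to 257, blue mouth centre about (319,338), rail aligned vertically.

```bash
python3 -c "
from h import *
im=cv2.imread('pics/w2.png')[205:365,260:380];cv2.imwrite('pics/c2.png',cv2.resize(im,None,fx=3.7,fy=3.7,interpolation=cv2.INTER_CUBIC))
c=vision.get_calibration('wrist')
print(hit(c,[(319,244),(319,239.5),(319,154),(319,338)],[.028,.012,.042,.1073-.0113+.034]).round(4))
"
```

```text
[[0.6477 0.0882 0.028 ]
 [0.6474 0.086  0.012 ]
 [0.6552 0.1422 0.042 ]
 [0.6472 0.087  0.13  ]]
```

View pics/c2.png

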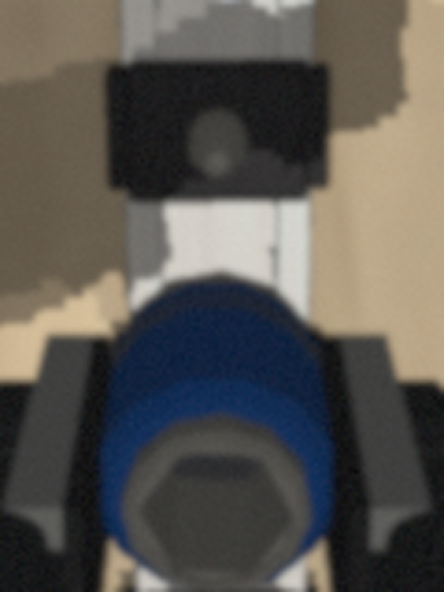

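Enlarged: stud tip at (318.6,248) and mouth at (318.6,340) both project to within 0.5 mm of the same axis, so I go straight down.

Request:
play_rows(plan=[[0, 0, 3, 0, 0, 0, 1.5], [0, 0, 5.2, 0, 0, 0, 1.5], [0, 0, 6.2, 0, 0, 0, 1.5], [0, 0, 6.8, 0, 0, 0, 1.5], [0, 0, 7.3, 0, 0, 0, 1.5], [0, 0, 7.7, 0, 0, 0, 1.5], [0, 0, 7.7, 0, 0, 0, 1.5], [0, 0, 7.7, 0, 0, 0, 1.5]])

```text
time: 4.87
ee_pos: [0.6471, 0.0833, 0.0311]
ee_rot: [2.371, 2.06, 0.002]
force: [0.1, -0.2, -0.6]
finger_gap: 0.0227
grasp_force: 59.2
```

Request:
play_rows(plan=[[0, 0, 0.2, 0, 0, 0, 1.5], [0, 0, 0.4, 0, 0, 0, 1.5], [0, 0, 0.6, 0, 0, 0, 1.5], [0, 0, 0.7, 0, 0, 0, 1.5], [0, 0, 0.8, 0, 0, 0, 1.5], [0, 0, 0.8, 0, 0, 0, 1.5], [0, 0, 0.8, 0, 0, 0, 1.5], [0, 0, 0.8, 0, 0, 0, 1.5]])

```text
time: 5.53
ee_pos: [0.6468, 0.0833, 0.0243]
ee_rot: [2.371, 2.06, -0.0]
force: [-5.2, -0.1, 8.4]
finger_gap: 0.0234
grasp_force: 60.3
```

Request:
play_rows(plan=[[0, 0, 0.1, 0, 0, 0, 1.5], [0, 0, 0.15, 0, 0, 0, 1.5], [0, 0, 0.2, 0, 0, 0, 1.5], [0, 0, 0.2, 0, 0, 0, 1.5], [0, 0, 0.2, 0, 0, 0, 1.5], [0, 0, 0.2, 0, 0, 0, 1.5], [0, 0, 0.2, 0, 0, 0, 1.5], [0, 0, 0.2, 0, 0, 0, 1.5]])

```text
time: 6.2
ee_pos: [0.6469, 0.0833, 0.0242]
ee_rot: [-2.371, -2.061, 0.001]
force: [-10.7, -0.6, 18.1]
finger_gap: 0.0226
grasp_force: 61.2
```

Request:
play_rows(plan=[[0, 0, 0.05, 0, 0, 0, 3.5], [0, 0, 0, 0, 0, 0, 5], [0, 0, 0, 0, 0, 0, 5.5], [0, 0, 0, 0, 0, 0, 5.5], [0, 0, -1.5, 0, 0, 0, 5.5], [0, 0, -4, 0, 0, 0, 5.5], [0, 0, -8, 0, 0, 0, 5.5], [0, 0, -11, 0, 0, 0, 5.5]])

```text
time: 6.87
ee_pos: [0.6466, 0.0833, 0.1329]
ee_rot: [2.371, 2.06, 0.001]
force: [0.4, 0.4, 0.9]
finger_gap: 0.055
grasp_force: 0.0
```

```bash
python3 -c "
from h import *
c=vision.get_calibration('wrist');im=vision.snapshot('wrist');cv2.imwrite('pics/w3.png',im[:,:,::-1])
rel(.4509,.1191,.11,-7.9);p=ctrl.read_state()['ee_pos'];print(p)
print(proj(c,[[.6472,.0845,.046],[.6386,.0317,.028]]))
"
```

```text
shift [  0.73 -20.34   2.86] turn [ 0.75 -0.12 -0.12]
[0.65092846 0.08345137 0.14126947]
[[318.36315732 245.62841686]
 [316.66906152 309.03260621]]
```

View pics/w3.png

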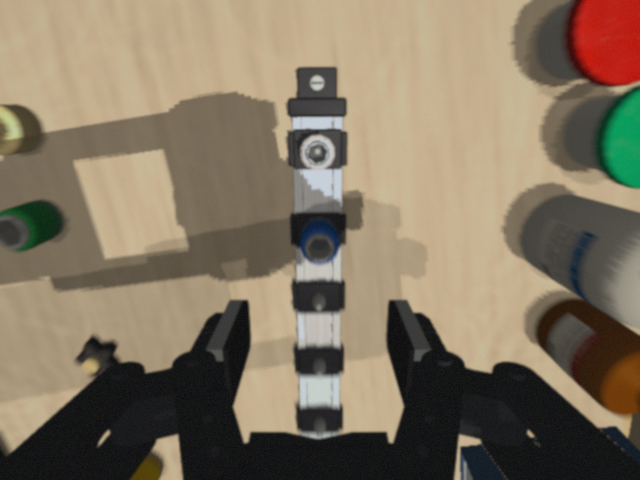

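Blue stands upright over its shoe at (319,240), and the white socket is undisturbed. Now green.

Request:
play_rows(plan=[[0.2, -4, 0.5, 0, 0, 0, 5.5], [0.3, -8, 1, 0, 0, 0, 5.5], [0.5, -12, 1.5, 0, 0, 0, 5.5], [0.6, -16, 2, 0, 0, 0, 5.5], [0.7, -19, 2.4, 0, 0, 0, 5.5], [0.7, -19.9, 2.4, 0, 0, 0, 5.5], [0.7, -19.9, 2.4, 0, 0, 0, 5.5], [0.7, -19.9, 2.4, 0, 0, 0, 5.5]])

```text
time: 7.58
ee_pos: [0.4514, 0.1181, 0.1074]
ee_rot: [2.37, 2.06, 0.004]
force: [-0.0, 0.2, 0.3]
finger_gap: 0.055
grasp_force: 0.0
```

```bash
cat > seg.py <<'E'
from h import *
import sys
# centroid of bright/colour blob near prediction is not needed; just save a crop round the prediction
name=sys.argv[1];P=np.array(eval(sys.argv[2]))
c=vision.get_calibration('wrist');im=vision.snapshot('wrist')[:,:,::-1]
q=proj(c,P)[0];x0,y0=[int(v)-50 for v in q];x0=max(x0,0);y0=max(y0,0)
cr=cv2.resize(im[y0:y0+100,x0:x0+100],(400,400),interpolation=cv2.INTER_CUBIC);cv2.imwrite(f'pics/{name}.png',cr)
print('pred',q,'origin',x0,y0,'scale 4',c['position'],c['orientation'])
E
python3 - <<'E'
from h import *
c=vision.get_calibration('wrist');im=vision.snapshot('wrist')
rel(.4509,.1191,.012,-7.9);print(ctrl.read_state()['ee_pos'])
q=proj(c,[[.4509,.1191,.038]])[0];print(q)
h=cv2.cvtColor(im,cv2.COLOR_RGB2HSV);m=cv2.inRange(h,(45,80,20),(80,255,255))
n,l,st,ce=cv2.connectedComponentsWithStats(m);print([(st[i].tolist(),ce[i].round(1)) for i in range(1,n) if st[i,4]>100])
cv2.imwrite('pics/w4.png',im[:,:,::-1])
# whole-body centroid predicted: use mid height
print(proj(c,[[.4509,.1191,.019]])[0])
E
```

```text
shift [ 0.1  -0.16  9.56] turn [ 0.17 -0.03 -0.14]
[0.45206039 0.11788249 0.10757354]
[316.30954834 255.76465815]
[([290, 219, 48, 55, 899], array([313.6, 236.9]))]
[316.35225756 245.4089335 ]
```

Run:
```python
from h import *
c=vision.get_calibration('wrist')
print(proj(c,[[.4509,.1191+.015,0],[.4509,.1191-.015,.038]]))
im=cv2.imread('pics/w4.png')[190:310,250:390];cv2.imwrite('pics/c4.png',cv2.resize(im,None,fx=4,fy=4,interpolation=cv2.INTER_CUBIC))
```

```text
[[312.13003028 214.93538796]
 [318.68638367 279.1675671 ]]
```

View pics/c4.png

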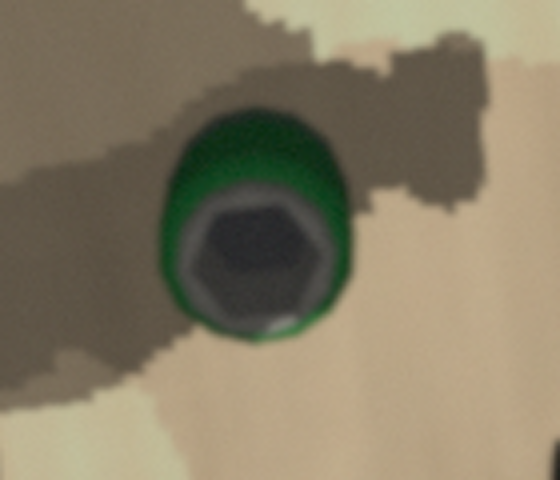

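Green mouth at (314,255), prediction (316,256), about 1 mm off. Grasp.

Request:
play_rows(plan=[[0.1, -0.2, 3, 0, 0, 0, 5.5], [0.1, -0.2, 6, 0, 0, 0, 5.5], [0.1, -0.2, 8.5, 0, 0, 0, 5.5], [0.1, -0.2, 9.5, 0, 0, 0, 5.5], [0.1, -0.2, 9.5, 0, 0, 0, 5.5], [0.1, -0.2, 9.5, 0, 0, 0, 2], [0.1, -0.2, 9.5, 0, 0, 0, 2], [0.1, -0.2, 9.5, 0, 0, 0, 2]])

```text
time: 8.3
ee_pos: [0.4508, 0.1194, 0.0135]
ee_rot: [2.37, 2.059, 0.005]
force: [1.2, -0.9, -0.5]
finger_gap: 0.0281
grasp_force: 59.1
```

Request:
play_rows(plan=[[0, 0, 0, 0, 0, 0, 2], [0, 0, 0, 0, 0, 0, 2], [0, 0, 0, 0, 0, 0, 2], [0, 0, 0, 0, 0, 0, 2], [0, 0, 0, 0, 0, 0, 2], [0, 0, 0, 0, 0, 0, 2], [0, 0, 0, 0, 0, 0, 2], [0, 0, 0, 0, 0, 0, 2]])

```text
time: 8.97
ee_pos: [0.4507, 0.1194, 0.0134]
ee_rot: [2.369, 2.059, 0.006]
force: [1.3, -0.3, 5.5]
finger_gap: 0.0279
grasp_force: 59.8
```

```bash
python3 -c "
from h import *
c=vision.get_calibration('wrist')
rel(.6386,.033,.11,-7.9);print(ctrl.read_state()['ee_pos'])
"
```

```text
shift [-5.92 19.86 -9.57] turn [ 0.28 -0.06 -0.13]
[0.45072393 0.11941929 0.01342378]
```

Request:
play_rows(plan=[[0, 0, -4, 0, 0, 0, 2], [-0.5, 1.5, -8, 0, 0, 0, 2], [-1.5, 5, -9.5, 0, 0, 0, 2], [-2.7, 9, -9.6, 0, 0, 0, 2], [-3.9, 13, -9.6, 0, 0, 0, 2], [-5, 17, -9.6, 0, 0, 0, 2], [-5.9, 19.3, -9.6, 0.2, 0, 0, 2], [-5.9, 19.8, -9.6, 0.2, 0, 0, 2]])

```text
time: 9.63
ee_pos: [0.6394, 0.0307, 0.1075]
ee_rot: [-2.374, -2.057, 0.002]
force: [-0.1, -0.3, -1.3]
finger_gap: 0.0277
grasp_force: 59.7
```

Request:
play_rows(plan=[[0, 0, 0, 0, 0, 0, 2], [0, 0, 0, 0, 0, 0, 2], [0, 0, 0, 0, 0, 0, 2], [0, 0, 0, 0, 0, 0, 2], [0, 0, 0, 0, 0, 0, 2], [0, 0, 0, 0, 0, 0, 2], [0, 0, 0, 0, 0, 0, 2], [0, 0, 0, 0, 0, 0, 2]])

```text
time: 10.3
ee_pos: [0.6361, 0.0334, 0.1073]
ee_rot: [-2.369, -2.059, 0.003]
force: [0.8, -0.3, -1.2]
finger_gap: 0.0281
grasp_force: 59.7
```

```bash
cat > look.py <<'E'
from h import *
import sys
n=sys.argv[1];im=vision.snapshot('wrist')[:,:,::-1];cv2.imwrite(f'pics/{n}f.png',im)
cv2.imwrite(f'pics/{n}.png',cv2.resize(im[200:380,240:400],None,fx=3.3,fy=3.3,interpolation=cv2.INTER_CUBIC))
c=vision.get_calibration('wrist');print(ctrl.read_state()['ee_pos'],ctrl.read_state()['ee_rot'])
E
python3 look.py c5
```

```text
[0.6361867  0.03327707 0.10730926] [-2.36947805 -2.05903029  0.00340441]
```

View pics/c5.png

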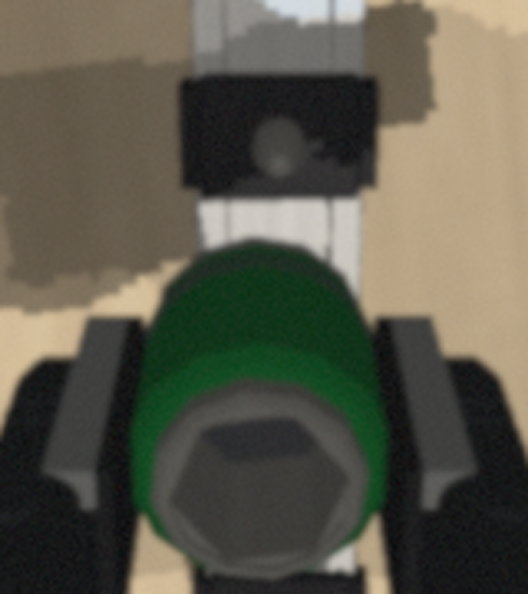

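```bash
python3 -c "
from h import *
c=vision.get_calibration('wrist')
P=hit(c,[(324.8,249.1),(318.5,345.5)],[.028,.1319]);print(P);d=P[0]-P[1];p=ctrl.read_state()['ee_pos'];rel(p[0]+d[0],p[1]+d[1],.0254,-7.9)
"
```

```text
[[0.64035875 0.03435633 0.028     ]
 [0.63682638 0.03492225 0.1319    ]]
shift [-0.01  0.38  8.19] turn [-0.19  0.   -0.12]
```

Stud tip at (325,249) and mouth at (318.5,345.5): shift 3.5 mm along tool y, then go down.

Request:
play_rows(plan=[[0, 0.2, 3, -0.2, 0, 0, 2], [0, 0.36, 5, -0.2, 0, 0, 2], [0, 0.36, 6, -0.2, 0, 0, 2], [0, 0.36, 6.6, -0.2, 0, 0, 2], [0, 0.36, 7.1, -0.2, 0, 0, 2], [0, 0.36, 7.5, -0.2, 0, 0, 2], [0, 0.36, 7.5, -0.2, 0, 0, 2], [0, 0.36, 7.5, -0.2, 0, 0, 2]])

```text
time: 11.02
ee_pos: [0.6402, 0.0327, 0.033]
ee_rot: [2.371, 2.06, 0.001]
force: [0.0, -0.1, -1.9]
finger_gap: 0.028
grasp_force: 59.7
```

Request:
play_rows(plan=[[0, 0, 0.2, 0, 0, 0, 2], [0, 0, 0.4, 0, 0, 0, 2], [0, 0, 0.6, 0, 0, 0, 2], [0, 0, 0.8, 0, 0, 0, 2], [0, 0, 0.9, 0, 0, 0, 2], [0, 0, 0.9, 0, 0, 0, 2], [0, 0, 0.9, 0, 0, 0, 2], [0, 0, 0.9, 0, 0, 0, 2]])

```text
time: 11.68
ee_pos: [0.64, 0.0327, 0.0255]
ee_rot: [2.371, 2.061, -0.0]
force: [-5.8, -1.0, 10.8]
finger_gap: 0.0278
grasp_force: 60.9
```

Seated as predicted. Release and go to yellow.

Request:
play_rows(plan=[[0, 0, 0, 0, 0, 0, 4], [0, 0, 0, 0, 0, 0, 5.5], [0, 0, 0, 0, 0, 0, 6], [0, 0, 0, 0, 0, 0, 6], [0, 0, -1.5, 0, 0, 0, 6], [0, 0, -4, 0, 0, 0, 6], [0, 0, -7.5, 0, 0, 0, 6], [0, 0, -9, 0, 0, 0, 6]])

```text
time: 12.35
ee_pos: [0.642, 0.0326, 0.1188]
ee_rot: [2.368, 2.057, 0.008]
force: [1.6, 0.2, 1.2]
finger_gap: 0.06
grasp_force: 0.0
```

```bash
python3 -c "
from h import *
rel(.4585,-.1150,.11,-7.9);print(ctrl.read_state()['ee_pos'])
"
```

```text
shift [-17.18 -16.12   0.76] turn [ 0.39 -0.03 -0.13]
[0.6420088  0.03259432 0.11877659]
```

Request:
play_rows(plan=[[-3, -2.8, 0, 0, 0, 0, 6], [-6, -5.6, 0, 0, 0, 0, 6], [-9, -8.4, 0, 0, 0, 0, 6], [-12, -11.2, 0.3, 0, 0, 0, 6], [-14.8, -13.8, 0.5, 0, 0, 0, 6], [-17, -15.8, 0.5, 0, 0, 0, 6], [-17.2, -15.9, 0.5, 0, 0, 0, 6], [-17.2, -15.9, 0.5, 0, 0, 0, 6]])

```text
time: 13.02
ee_pos: [0.4575, -0.1163, 0.1087]
ee_rot: [2.373, 2.056, 0.001]
force: [0.1, 0.5, 0.1]
finger_gap: 0.0602
grasp_force: 0.0
```

```bash
python3 -c "
from h import *
c=vision.get_calibration('wrist');im=vision.snapshot('wrist')
rel(.4585,-.1150,.012,-7.9)
print(ctrl.read_state()['ee_pos'])
print(proj(c,[[.4585,-.115,.042],[.4585,-.115+.0175,0],[.4585,-.115-.0175,.042]]))
cv2.imwrite('pics/w6.png',im[:,:,::-1])
"
```

```text
shift [ 0.08 -0.02  9.69] turn [ 0.1   0.   -0.21]
[ 0.45840338 -0.11578856  0.10886989]
[[318.96035356 256.5551648 ]
 [314.99862789 210.17870089]
 [323.17239185 284.27202442]]
```

View pics/w6.png

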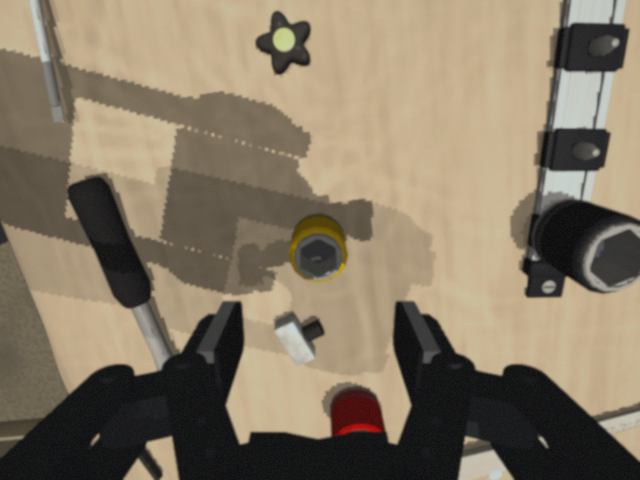

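Yellow mouth at (319,256), exactly as predicted, and the small fitting at (300,337) is clear of the fingers. Grasp.

Request:
play_rows(plan=[[0.1, 0, 3, 0, 0, 0, 6], [0.1, 0, 6, 0, 0, 0, 6], [0.1, 0, 8.5, 0, 0, 0, 6], [0.1, 0, 9.6, 0, 0, 0, 6], [0.1, 0, 9.6, 0, 0, 0, 6], [0.1, 0, 9.6, 0, 0, 0, 2.5], [0.1, 0, 9.6, 0, 0, 0, 2.5], [0.1, 0, 9.6, 0, 0, 0, 2.5]])

```text
time: 13.73
ee_pos: [0.4603, -0.115, 0.0144]
ee_rot: [2.368, 2.059, 0.003]
force: [0.8, 0.2, -2.0]
finger_gap: 0.0336
grasp_force: 59.7
```

Request:
play_rows(plan=[[0, 0, 0, 0, 0, 0, 2.5], [0, 0, 0, 0, 0, 0, 2.5], [0, 0, 0, 0, 0, 0, 2.5], [0, 0, 0, 0, 0, 0, 2.5], [0, 0, 0, 0, 0, 0, 2.5], [0, 0, 0, 0, 0, 0, 2.5], [0, 0, 0, 0, 0, 0, 2.5], [0, 0, 0, 0, 0, 0, 2.5]])

```text
time: 14.4
ee_pos: [0.4602, -0.115, 0.0143]
ee_rot: [2.369, 2.058, 0.004]
force: [-0.3, 1.5, 6.3]
finger_gap: 0.0335
grasp_force: 60.4
```

```bash
python3 -c "
from h import *
rel(.6325,-.0215,.11,-7.9);print(ctrl.read_state()['ee_pos'])
"
```

```text
shift [11.66 15.79 -9.5 ] turn [ 0.25  0.03 -0.15]
[ 0.4602275  -0.1150033   0.01433072]
```

Request:
play_rows(plan=[[0, 0, -4, 0, 0, 0, 2.5], [0.7, 1, -8, 0, 0, 0, 2.5], [3, 4, -9.5, 0, 0, 0, 2.5], [5.3, 7.1, -9.5, 0, 0, 0, 2.5], [7.6, 10.2, -9.5, 0, 0, 0, 2.5], [9.8, 13.2, -9.5, 0, 0, 0, 2.5], [11.5, 15.5, -9.5, 0.2, 0, 0, 2.5], [11.7, 15.8, -9.5, 0.2, 0, 0, 2.5]])

```text
time: 15.07
ee_pos: [0.6342, -0.0184, 0.1072]
ee_rot: [-2.368, -2.062, 0.0]
force: [-0.3, 0.1, -1.5]
finger_gap: 0.034
grasp_force: 60.6
```

Request:
play_rows(plan=[[0, 0, 0, 0, 0, 0, 2.5], [0, 0, 0, 0, 0, 0, 2.5], [0, 0, 0, 0, 0, 0, 2.5], [0, 0, 0, 0, 0, 0, 2.5], [0, 0, 0, 0, 0, 0, 2.5], [0, 0, 0, 0, 0, 0, 2.5], [0, 0, 0, 0, 0, 0, 2.5], [0, 0, 0, 0, 0, 0, 2.5]])

```text
time: 15.73
ee_pos: [0.6309, -0.0209, 0.1073]
ee_rot: [-2.37, -2.058, 0.003]
force: [1.1, 0.1, -1.5]
finger_gap: 0.0337
grasp_force: 60.6
```

```bash
python3 look.py c7
```

```text
[ 0.6309543  -0.02075953  0.10730352] [-2.36989413 -2.05850874  0.00338547]
```

View pics/c7.png

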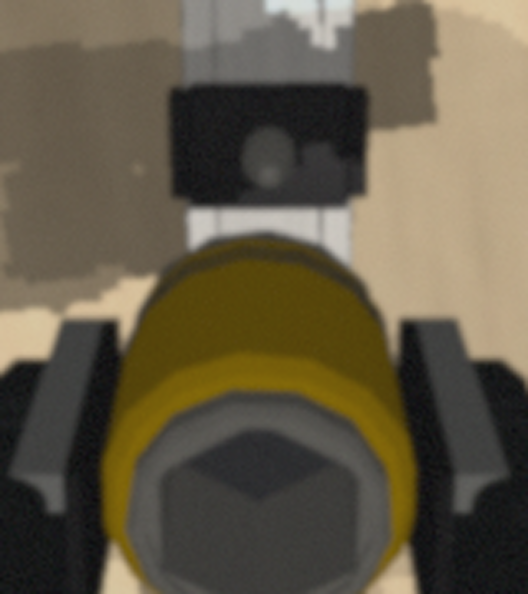

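```bash
python3 -c "
from h import *
c=vision.get_calibration('wrist')
P=hit(c,[(321.2,252.7),(318.5,352)],[.028,.135]);print(P);d=P[0]-P[1];p=ctrl.read_state()['ee_pos'];rel(p[0]+d[0],p[1]+d[1],.0263,-7.9)
"
```

```text
[[ 0.63267348 -0.0217004   0.028     ]
 [ 0.63153822 -0.01971307  0.135     ]]
shift [-0.18  0.17  8.1 ] turn [-0.19 -0.   -0.14]
```

Stud tip (321,253), mouth (318.5,352): correct by 1.8 mm in x and 1.5 mm in y, then go down.

Request:
play_rows(plan=[[-0.1, 0.1, 3, -0.2, 0, 0, 2.5], [-0.17, 0.15, 5, -0.2, 0, 0, 2.5], [-0.17, 0.15, 6, -0.2, 0, 0, 2.5], [-0.17, 0.15, 6.6, -0.2, 0, 0, 2.5], [-0.17, 0.15, 7.1, -0.2, 0, 0, 2.5], [-0.17, 0.15, 7.4, -0.2, 0, 0, 2.5], [-0.17, 0.15, 7.4, -0.2, 0, 0, 2.5], [-0.17, 0.15, 7.4, -0.2, 0, 0, 2.5]])

```text
time: 16.45
ee_pos: [0.6328, -0.0226, 0.0341]
ee_rot: [2.371, 2.06, 0.002]
force: [0.5, -0.1, -0.8]
finger_gap: 0.0337
grasp_force: 60.7
```

Request:
play_rows(plan=[[0, 0, 0.2, 0, 0, 0, 2.5], [0, 0, 0.4, 0, 0, 0, 2.5], [0, 0, 0.6, 0, 0, 0, 2.5], [0, 0, 0.8, 0, 0, 0, 2.5], [0, 0, 0.9, 0, 0, 0, 2.5], [0, 0, 0.9, 0, 0, 0, 2.5], [0, 0, 0.9, 0, 0, 0, 2.5], [0, 0, 0.9, 0, 0, 0, 2.5]])

```text
time: 17.12
ee_pos: [0.6324, -0.0225, 0.0263]
ee_rot: [2.371, 2.061, -0.0]
force: [-5.9, 0.7, 9.6]
finger_gap: 0.0338
grasp_force: 61.7
```

Request:
play_rows(plan=[[0, 0, 0, 0, 0, 0, 4.5], [0, 0, 0, 0, 0, 0, 6], [0, 0, 0, 0, 0, 0, 6.5], [0, 0, 0, 0, 0, 0, 6.5], [0, 0, -1.5, 0, 0, 0, 6.5], [0, 0, -4, 0, 0, 0, 6.5], [0, 0, -7.5, 0, 0, 0, 6.5], [0, 0, -9.5, 0, 0, 0, 6.5]])

```text
time: 17.78
ee_pos: [0.6335, -0.0227, 0.1236]
ee_rot: [2.369, 2.058, 0.004]
force: [0.6, -0.1, 1.1]
finger_gap: 0.0653
grasp_force: 0.0
```

```bash
python3 -c "
from h import *
rel(.4675,-.2575,.12,-7.9);print(ctrl.read_state()['ee_pos'])
"
```

```text
shift [-25.57 -13.16   0.31] turn [ 0.25  0.   -0.13]
[ 0.63350519 -0.02265869  0.12363704]
```

Request:
play_rows(plan=[[-3, -2.5, 0, 0, 0, 0, 6.5], [-6.4, -5, 0, 0, 0, 0, 6.5], [-9.8, -7, 0, 0, 0, 0, 6.5], [-13.4, -8.8, 0, 0, 0, 0, 6.5], [-17, -10.2, 0, 0, 0, 0, 6.5], [-20.6, -11.5, 0, 0, 0, 0, 6.5], [-24, -12.6, 0, 0, 0, 0, 6.5], [-25.5, -13.1, 0, 0, 0, 0, 6.5]])

```text
time: 18.45
ee_pos: [0.4652, -0.26, 0.1206]
ee_rot: [2.373, 2.055, -0.001]
force: [0.0, -0.7, 1.2]
finger_gap: 0.065
grasp_force: 0.0
```

Request:
play_rows(plan=[[0, 0, 0, 0, 0, 0, 6.5], [0, 0, 0, 0, 0, 0, 6.5], [0, 0, 0, 0, 0, 0, 6.5], [0, 0, 0, 0, 0, 0, 6.5], [0, 0, 0, 0, 0, 0, 6.5], [0, 0, 0, 0, 0, 0, 6.5], [0, 0, 0, 0, 0, 0, 6.5], [0, 0, 0, 0, 0, 0, 6.5]])

```text
time: 19.12
ee_pos: [0.4669, -0.2562, 0.1191]
ee_rot: [-2.371, -2.061, 0.0]
force: [0.2, -0.6, 0.7]
finger_gap: 0.0652
grasp_force: 0.0
```

```bash
python3 -c "
from h import *
c=vision.get_calibration('wrist');im=vision.snapshot('wrist')
rel(.4675,-.2575,.013,-7.9)
print(ctrl.read_state()['ee_pos'])
print(proj(c,[[.4675,-.2575,.046],[.4675,-.2575+.02,0],[.4675,-.2575-.02,.046]]))
cv2.imwrite('pics/w8.png',im[:,:,::-1])
"
```

```text
shift [-0.11  0.08 10.61] turn [-0.01 -0.   -0.09]
[ 0.46684346 -0.2563353   0.1190864 ]
[[319.03307396 257.01833424]
 [314.87980432 206.93829407]
 [323.56971674 287.66641706]]
```

View pics/w8.png

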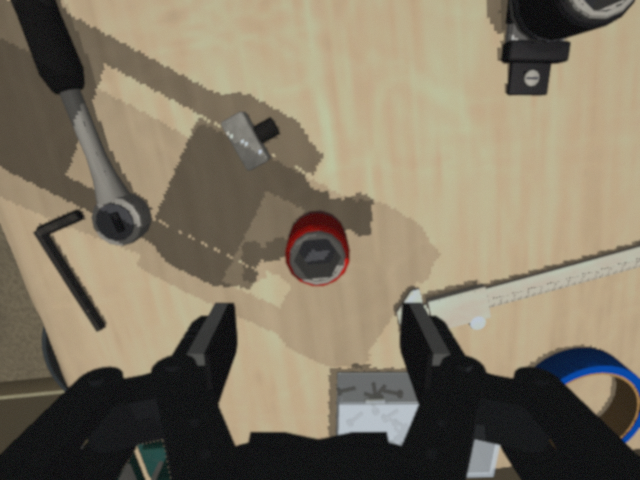

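Red mouth at (318,257), as predicted, with the calliper tip at (410,297) clear. Grasp.

Request:
play_rows(plan=[[-0.1, 0.05, 3, 0, 0, 0, 6.5], [-0.1, 0.05, 6, 0, 0, 0, 6.5], [-0.1, 0.05, 9, 0, 0, 0, 6.5], [-0.1, 0.05, 10.5, 0, 0, 0, 6.5], [-0.1, 0.05, 10.5, 0, 0, 0, 6.5], [-0.1, 0.05, 10.5, 0, 0, 0, 3], [-0.1, 0.05, 10.5, 0, 0, 0, 3], [-0.1, 0.05, 10.5, 0, 0, 0, 3]])

```text
time: 19.83
ee_pos: [0.4685, -0.2588, 0.0164]
ee_rot: [2.369, 2.058, 0.001]
force: [1.7, -0.5, -0.7]
finger_gap: 0.0379
grasp_force: 60.3
```

Request:
play_rows(plan=[[0, 0, 0, 0, 0, 0, 3], [0, 0, 0, 0, 0, 0, 3], [0, 0, 0, 0, 0, 0, 3], [0, 0, 0, 0, 0, 0, 3], [0, 0, 0, 0, 0, 0, 3], [0, 0, 0, 0, 0, 0, 3], [0, 0, 0, 0, 0, 0, 3], [0, 0, 0, 0, 0, 0, 3]])

```text
time: 20.5
ee_pos: [0.4684, -0.2587, 0.0161]
ee_rot: [2.369, 2.058, 0.001]
force: [-0.2, -0.1, 6.3]
finger_gap: 0.0381
grasp_force: 61.2
```

```bash
python3 -c "
from h import *
rel(.6255,-.0785,.11,-7.9);print(ctrl.read_state()['ee_pos'])
"
```

```text
shift [20.02 13.07 -9.38] turn [ 0.17  0.09 -0.13]
[ 0.46838818 -0.25867255  0.01610859]
```

Request:
play_rows(plan=[[0, 0, -4, 0, 0, 0, 3], [0.5, 0.3, -8, 0, 0, 0, 3], [4, 2.6, -9.4, 0, 0, 0, 3], [7.4, 4.8, -9.4, 0, 0, 0, 3], [10.8, 7, -9.4, 0, 0, 0, 3], [14.2, 9.2, -9.4, 0, 0, 0, 3], [17.6, 11.4, -9.4, 0.2, 0, 0, 3], [20, 13.1, -9.4, 0.2, 0, 0, 3]])

```text
time: 21.17
ee_pos: [0.6257, -0.075, 0.1076]
ee_rot: [-2.367, -2.06, 0.003]
force: [-1.1, -1.2, -2.0]
finger_gap: 0.0378
grasp_force: 61.4
```

Request:
play_rows(plan=[[0, 0, 0, 0, 0, 0, 3], [0, 0, 0, 0, 0, 0, 3], [0, 0, 0, 0, 0, 0, 3], [0, 0, 0, 0, 0, 0, 3], [0, 0, 0, 0, 0, 0, 3], [0, 0, 0, 0, 0, 0, 3], [0, 0, 0, 0, 0, 0, 3], [0, 0, 0, 0, 0, 0, 3]])

```text
time: 21.83
ee_pos: [0.6245, -0.0785, 0.1083]
ee_rot: [-2.37, -2.058, 0.004]
force: [0.0, -0.2, -1.9]
finger_gap: 0.0379
grasp_force: 61.4
```

```bash
sed -i 's/200:380/200:400/' look.py; python3 look.py c9
```

```text
[ 0.62456767 -0.07839897  0.10827772] [-2.37035276 -2.05800814  0.00340294]
```

View pics/c9.png

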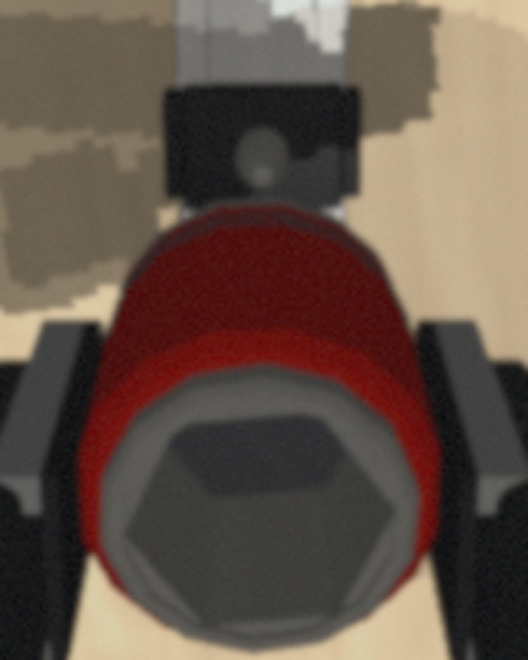

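```bash
python3 -c "
from h import *
c=vision.get_calibration('wrist')
P=hit(c,[(319.4,252.4),(318.8,353.6)],[.028,.1382]);print(P);d=P[0]-P[1];p=ctrl.read_state()['ee_pos'];rel(p[0]+d[0],p[1]+d[1],.0281,-7.9)
"
```

```text
[[ 0.62517452 -0.07934202  0.028     ]
 [ 0.62536833 -0.07651864  0.1382    ]]
shift [-0.28  0.05  8.02] turn [-0.19  0.   -0.17]
```

Stud tip (319.4,252.4), mouth (318.8,353.6): correct by 2.8 mm along the rail, then go down.

Request:
play_rows(plan=[[-0.15, 0.03, 3, -0.2, 0, 0, 3], [-0.25, 0.05, 5, -0.2, 0, 0, 3], [-0.25, 0.05, 6, -0.2, 0, 0, 3], [-0.25, 0.05, 6.6, -0.2, 0, 0, 3], [-0.25, 0.05, 7, -0.2, 0, 0, 3], [-0.25, 0.05, 7.3, -0.2, 0, 0, 3], [-0.25, 0.05, 7.3, -0.2, 0, 0, 3], [-0.25, 0.05, 7.3, -0.2, 0, 0, 3]])

```text
time: 22.55
ee_pos: [0.6254, -0.0806, 0.0362]
ee_rot: [2.37, 2.06, 0.002]
force: [0.2, -0.2, -2.2]
finger_gap: 0.0381
grasp_force: 61.6
```

Request:
play_rows(plan=[[0, 0, 0.2, 0, 0, 0, 3], [0, 0, 0.4, 0, 0, 0, 3], [0, 0, 0.6, 0, 0, 0, 3], [0, 0, 0.8, 0, 0, 0, 3], [0, 0, 0.9, 0, 0, 0, 3], [0, 0, 0.9, 0, 0, 0, 3], [0, 0, 0.9, 0, 0, 0, 3], [0, 0, 0.9, 0, 0, 0, 3]])

```text
time: 23.22
ee_pos: [0.625, -0.0806, 0.0281]
ee_rot: [2.371, 2.061, -0.0]
force: [-4.3, 0.3, 7.4]
finger_gap: 0.0378
grasp_force: 62.8
```

Seated at the predicted height. Release, retreat and check from the top and side cameras.

Request:
play_rows(plan=[[0, 0, 0, 0, 0, 0, 5], [0, 0, 0, 0, 0, 0, 6], [0, 0, 0, 0, 0, 0, 6.5], [0, 0, 0, 0, 0, 0, 6.5], [0, 0, -1.5, 0, 0, 0, 6.5], [0, 0, -4, 0, 0, 0, 6.5], [0, 0, -7.5, 0, 0, 0, 6.5], [0, 0, -11, 0, 0, 0, 6.5]])

```text
time: 23.88
ee_pos: [0.6238, -0.0803, 0.1372]
ee_rot: [-2.37, -2.059, 0.002]
force: [1.3, -0.7, 0.7]
finger_gap: 0.0652
grasp_force: 0.0
```

Request:
play_rows(plan=[[0, -3, -2, 0, 0, 0, 6.5], [0, -6, -4, 0, 0, 0, 6.5], [0, -9, -5, 0, 0, 0, 6.5], [0, -12, -5, 0, 0, 0, 6.5], [0, -15, -5, 0, 0, 0, 6.5], [0, -18, -5, 0, 0, 0, 6.5], [0, -18, -5, 0, 0, 0, 6.5], [0, -18, -5, 0, 0, 0, 6.5]])

```text
time: 24.55
ee_pos: [0.4457, -0.0552, 0.1871]
ee_rot: [2.37, 2.059, 0.002]
force: [1.0, 0.4, -0.4]
finger_gap: 0.0649
grasp_force: 0.0
```

Run:
```python
from h import *
a=vision.snapshot('side')[:,:,::-1][190:320,220:340];b=vision.snapshot('top')[:,:,::-1][180:250,240:425]
a=cv2.resize(a,None,fx=4,fy=4,interpolation=cv2.INTER_CUBIC)[:,:480];b=cv2.resize(b,(300,114),interpolation=cv2.INTER_CUBIC)
o=np.zeros((520,790,3),np.uint8);o[:,:480]=a;o[:114,485:785]=b
cv2.imwrite('pics/end.png',o)
c=vision.get_calibration('side')
for n,p,h in(('blue',(.6474,.0845),.034),('green',(.640,.033),.038),('yellow',(.6327,-.0225),.042),('red',(.6252,-.0802),.046)):
    q=proj(c,[[*p,.012],[*p,.012+h]]);print(n,((q-[220,190])*4).round(0).tolist())
```

```text
blue [[180.0, 322.0], [177.0, 266.0]]
green [[236.0, 276.0], [234.0, 215.0]]
yellow [[290.0, 229.0], [289.0, 164.0]]
red [[341.0, 185.0], [342.0, 116.0]]
```

View pics/end.png

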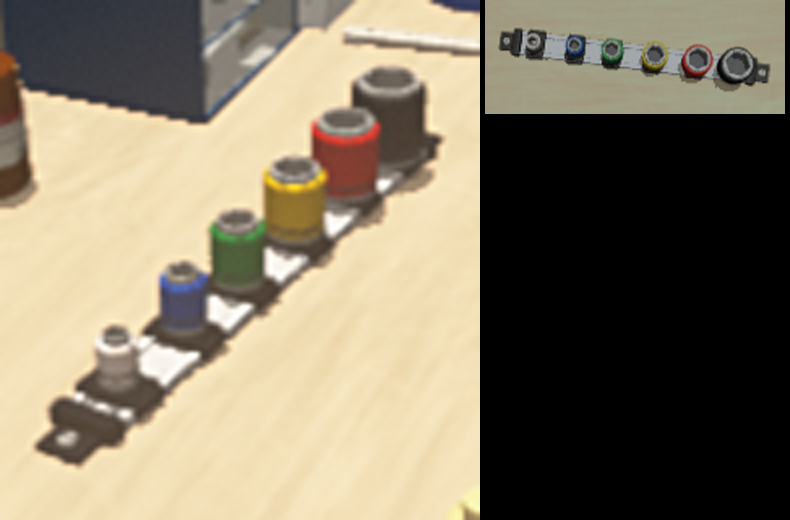

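The side and top views show all six upright on their shoes, stepping down black, red, yellow, green, blue, white. Their tops match the seated projections to within about a pixel.

```bash
python3 -c "
from plant import job
print(job.finish_job())"
```

```text
the job is handed in; nothing more can be done
None
```

All four loose sockets are on their studs, upright and released, and the row steps down black, red, yellow, green, blue, white; I handed the job in at about 25 s of the 99 s allowed.

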